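Open the ice chest and hold its lid up

TASK

The drinks are about to be poured and I need ice: open the wooden-lidded ice chest for me. Nothing on the outside shows whether its catch is on, so tug the lid up by its ball knob, and if it holds fast give the knob a quarter turn to free it. Raise the lid to about 45 degrees and finish still holding it there, because it falls shut by itself; do not tip or drag the chest, and leave the glasses, the jigger and the notebook where they are.

Things in the scene. Friction and masses are not known exactly. Their poses are not given: they have to be found in the camera images.
- ice_chest: Insulated ice chest in the cabinets' grey-green paint, loose on the worktop, 5 to 7 kg with its ice. 210 mm deep (own x), 290 mm wide (own y), 150 mm high to the top of its dark wooden lid; steel bail handles stand out 26 mm at its two short ends. Origin: centre of its underside; z up; own -x is its front, towards the robot. Pulling the caught knob up with some 35 N would tip it.
- lid (a joint): Angle of the lid: 0 shut, grows as its front rises, stops at 1.15 rad; falls shut from any angle if let go. Lid 216 x 298 x 18 mm, hinged along the chest's y at its far edge (point hinge). Free, it rises with about 6 N straight up at the knob; caught, it lifts only 0.01 to 0.015 rad (about 2 mm at the knob) and then holds fast.
- hinge (a point): Middle of the lid's hinge line, on the chest, 105 mm behind its centre (own +x), 130 mm above the worktop; axes as the chest's.
- knob (a point): Centre of the steel ball knob, 34 mm across, on a 14 mm stem; moves with the lid. Lid shut, it lies 153 mm in front of the hinge line, 56 mm above it and 36 mm above the lid's top. Being round it shows nothing of the tongue it carries under the lid. It turns about the lid's normal, freely more than half a turn either way, with 0.06 N m friction, and stays put. Pinched along the chest's y it can pivot as the lid rises.
- catch (a point): Hidden strike inside the chest's front wall, straight in front of the knob. The knob's tongue is caught under it while it points within about 0.65 rad of the front; else the lid is free. At the start the tongue may point anywhere within 1.5 rad of the front: a caught one is always freed by a quarter turn either way, but turning one that is free may catch it.
- tumbler: Clear glass tumbler, 80 mm across, 88 mm high, right of the chest. Origin at the centre of its foot. Leave alone.
- tumbler_b: Second clear tumbler, the same, right of the chest. Leave alone.
- jigger: Steel double-cone jigger, 43 mm across, 70 mm high, right of the chest. Origin at the centre of its foot. Leave alone.
- pantry_book: Small black notebook, 148 x 110 x 16 mm, lying flat to the right of the chest. Origin at the centre of its underside. Leave alone.

How it is judged (in metres and radians):
On the way, in this order (a step that is already met when the one before it is completed fails the run):
1. the lid has been tugged up off its seat, if only through the play of the catch (value of joint lid above 0.006 rad), for 0.05 s.
2. the lid is raised by the robot (value of joint lid above 0.55 rad and contact force between any of the fingers, the arm and lid above 0.5 N), for 0.2 s.
At the end, for the whole second after the job is handed in: The lid stands at rest, 0.55 to 1.05 rad (32 to 60 degrees) open, kept up by the robot, which is touching the lid or its knob; the chest stands flat (within 0.03 rad) and within 35 mm of where it was; tumblers, jigger and notebook are within 30 mm of where they were (all of step 2 and value of joint lid below 1.05 rad and velocity of joint lid between -0.1 and 0.1 rad/s and distance of ice_chest from where it was at the start of the episode below 0.035 m and angle between ice_chest's own z axis and vertical below 0.03 rad and distance of each of tumbler, tumbler_b, jigger, pantry_book from where it was at the start of the episode below 0.03 m); the arm keeps its last pose, push and grip.
It fails at once if the chest is tipped (more than 0.12 rad) or dragged (more than 40 mm) (angle between ice_chest's own z axis and vertical above 0.12 rad or distance of ice_chest from where it was at the start of the episode above 0.04 m).
It fails at once if a tumbler, the jigger or the notebook is knocked away (more than 40 mm) (distance of any of tumbler, tumbler_b, jigger, pantry_book from where it was at the start of the episode above 0.04 m).
It also fails if it takes over 58 s, if anything falls off the work surface, if the arm or the gripper's body presses on something with over 40 N, if the wrist force passes 120 N, or if a joint passes its speed limit or range.

ROBOT

A 7-joint arm with a two-finger parallel gripper is mounted at the origin on a cart in front of the work surface, level with it; the furniture and walls round the work are solid. World frame = base frame: x ahead of the robot, y to its left, z up, the work surface at z = 0. Lengths are in mm, angles in rad, forces in N, time in s.
With the tool pointing down it reaches from about 425 to 950 mm from the base axis. Payload 4.7 kg.
Tool frame: the origin (TCP) lies at the very end of the fingers, on their centre line; the grasp point (between the pads) lies ctrl.hold_point_z behind it (ctrl.hold_point_z is the distance from the TCP to the grasp point, in mm); z points along the fingers, y is the line along which they close (so a half turn about z gives the same grasp; the last joint's range is limited). The gripper opens to 85 mm and grips with 20 to 120 N. Pads are 22 mm wide; open, the fingers measure 114 mm over their backs; the gripper's body (76 mm by 85 mm) begins 54 mm behind the grasp point. The pads swing forward as they close: fully open they stand 13 mm farther back than shut.
Start: joints at [-1.286, 0.469, -0.049, 1.532, 0.024, 1.141, -0.082], TCP at [208.315, 642.069, 231.335] pointing down, gripper open.
Joint ranges: [-2.59, 2.59], [-0.33, 1.99], [-1.39, 1.29], [0.1, 2.45], [-1.04, 4.18], [0.21, 1.99], [-2.66, 2.66]. Speed limits (rad/s): [2.57, 2.57, 3.14, 3.14, 3.14, 3.14, 3.14].

INTERFACE

Orientations are given as a unit quaternion [w, x, y, z].
In Python, from plant import status, optics, ticket, ctrl gives the robot as it stands. The module is installed in compiled form; this text tells all that it offers.
- The arm moves only by the tool carry_out, never from a script. Its argument "increments" is a list of rows, each a list of 2 entries, a list of its own where there are three numbers: the shift along the tool's x, y, z scaled (see below), then the turn about the tool's z scaled (see below). A call has exactly 8 rows; each row is the pose to reach, as a shift and turn from the pose commanded when the call began, along the tool's axes at that moment; what a row does not reach only later rows make up. The controller multiplies each number of a shift by 120 mm and each number of a turn by 90 degrees. A row lasts 1/10 s, in which the tool goes at most 50 mm and 8.59 degrees, less where a joint would pass 70% of its speed; a pose out of reach is approached as far as the arm can. A call with a number of a shift or a turn outside -1 to 1 is refused whole. A call with a gripper value outside its range is refused whole. "fingers" is the gripper command: -1 is fully open, 1 is shut, values between are in proportion, set as the call begins (left out, the last holds). The fingers move at their own pace and stop on an object; the grip force is fixed at half the most. Time passes only in rows, so rows that repeat a pose let the fingers close, or fill a call up. It gives the time, the measured TCP pose, the force, the opening and the grip force at its end, in the units of the state.
- status.get_obs(): the state, without advancing time (a new reading comes with each control period).
- optics.get_image(name): name is "scene" or "top"; returns the picture (480x640x3 uint8, red, green, blue); there is no depth.
- optics.calibration(name): a dict with "mtx" (3x3 intrinsics, pixels), "T" (4x4, takes a point from camera to world coordinates). Camera axes: x right, y up, looking along -z (the intrinsics and any distortion apply to the point x, -y, -z); pixel columns grow to the right and rows downward; lengths in mm; the calibration is good to about 2 mm. A picture is of the moment at which its call begins. calibration takes no time and is no camera call.
- ticket.finish_job(): hands the job in; it is judged then, once.
The state is a dict: "time_s": time; "joints": joint angles; "qd": joint speeds; "effort": joint torques, N m; "eef_pos": TCP position; "orientation": TCP orientation; "ft_force": force on the tool from outside, world axes, zero at the start; "ft_torque": the same for the moment, N m; "opening": finger opening in mm; "gripper_force": force on a finger pad.
Only numpy, scipy, OpenCV 4.12 (cv2) and the standard library are available. Lean on these libraries where they do the work, as an engineer would, in place of code of your own. Each camera call takes 0.05 s, during which the arm holds its last target. There are 200 camera calls.

## Working session

There is one attempt and no reset: what is moved stays moved. The work goes in short steps, Python scripts to look and compute and a tool call to move; the robot and the scene stay as the last step left them, time stands still between calls to the robot, and variables do not carry over. Pictures are saved under pics/ and viewed, at most 10 in all, crops included, and the job is handed in when it is done.

Besides the shell and the picture viewer there is one more tool, called after ">>>" as name([rows], argument=value, ...), one row to a line, values as JSON. carry_out: Moves the arm, as the interface text tells. Shifts and turns lie within -1 to 1; 1 stands for 120 mm of shift or 90 degrees of turn. Its arguments: {"type":"object","properties":{"increments":{"type":"array"},"fingers":{"type":"number"}},"required":["increments"]}

```bash
mkdir -p pics
python3 - <<'E'
from plant import status,optics,ctrl
import cv2,numpy as np
for n in("scene","top"):
    cv2.imwrite(f"pics/{n}0.png",optics.get_image(n)[:,:,::-1]); c=optics.calibration(n); print(n,np.round(c["mtx"],1).tolist(),np.round(c["T"],3).tolist())
o=status.get_obs(); print({k:np.round(v,3).tolist() for k,v in o.items()}, ctrl.hold_point_z)
E
```

```text
scene [[484.4, 0.0, 323.0], [0.0, 484.4, 247.1], [0.0, 0.0, 1.0]] [[0.438, 0.663, -0.607, -294.529], [-0.899, 0.322, -0.298, -509.967], [-0.002, 0.676, 0.737, 1104.502], [0.0, 0.0, 0.0, 1.0]]
top [[439.7, 0.0, 322.2], [0.0, 439.7, 234.8], [0.0, 0.0, 1.0]] [[0.014, 0.993, -0.12, 357.451], [-0.999, 0.017, 0.03, -101.13], [0.032, 0.12, 0.992, 1227.866], [0.0, 0.0, 0.0, 1.0]]
{'time_s': 0.1, 'joints': [-1.286, 0.469, -0.049, 1.534, 0.024, 1.141, -0.082], 'qd': [-0.001, -0.001, 0.001, -0.004, 0.001, -0.0, -0.0], 'effort': [0.001, -51.152, -0.047, -23.839, 0.011, 0.004, -0.0], 'eef_pos': [208.205, 641.549, 230.342], 'orientation': [-0.0, 0.156, 0.988, -0.001], 'ft_force': [-0.488, 0.153, -0.706], 'ft_torque': [-0.013, 0.038, -0.034], 'gripper_force': 0.0, 'opening': 85.259} 18.700000000000003
```

View pics/scene0.png

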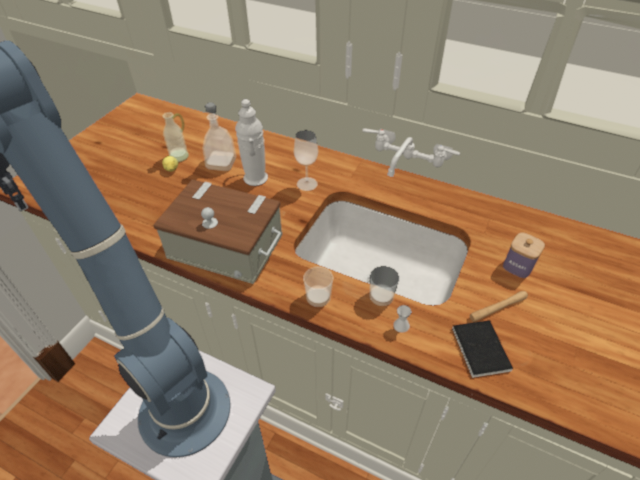

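View pics/top0.png

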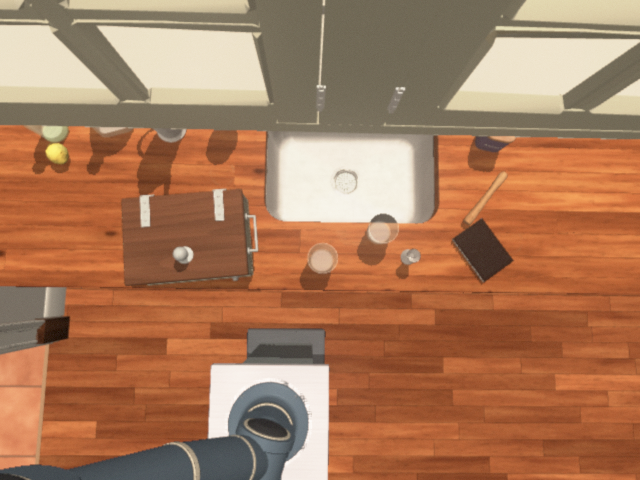

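The top view shows the chest's lid with its corners near (122,198), (241,190), (247,276) and (127,285), and the knob near (181,254). In the scene view the knob is near (208,213). I'll enlarge both.

Run:
```python
import cv2,numpy as np
a=cv2.imread("pics/top0.png")[180:300,110:270]; b=cv2.imread("pics/scene0.png")[175:285,150:290]
a=cv2.resize(a,(800,600),interpolation=2)
cv2.imwrite("pics/topc.png",a)
cv2.imwrite("pics/scenec.png",cv2.resize(b,(700,550),interpolation=2))
```

```text
(no output)
```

View pics/topc.png

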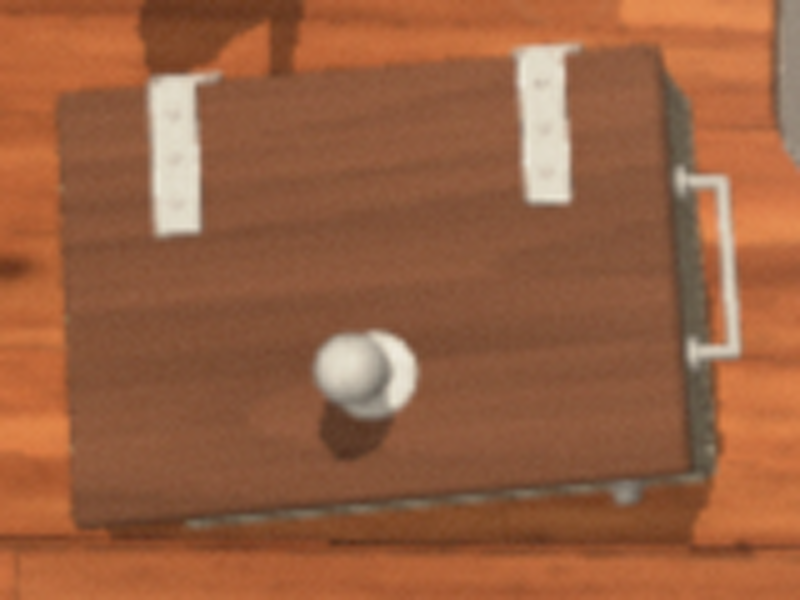

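View pics/scenec.png

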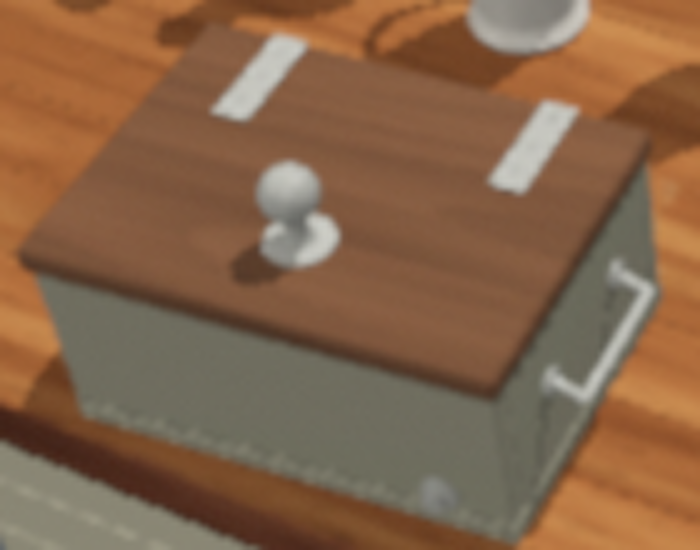

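```bash
cat > h.py <<'E'
import numpy as np
from plant import optics,status
from scipy.spatial.transform import Rotation as R
def ray(n,u,v):
    c=optics.calibration(n);T=np.array(c["T"]);p=np.linalg.inv(np.array(c["mtx"]))@[u,v,1]
    d=T[:3,:3]@[p[0],-p[1],-p[2]];return T[:3,3],d/np.linalg.norm(d)
def plane(n,u,v,z):
    o,d=ray(n,u,v);return o+d*(z-o[2])/d[2]
def meet(a,b):
    (o,d),(q,e)=a,b;s=np.linalg.lstsq(np.c_[d,-e],q-o,rcond=None)[0]
    return (o+d*s[0]+q+e*s[1])/2,np.linalg.norm(o+d*s[0]-q-e*s[1])
def tool():
    s=status.get_obs();q=s["orientation"];return np.array(s["eef_pos"]),R.from_quat([q[1],q[2],q[3],q[0]]).as_matrix()
E
python3 - <<'E'
from h import *
t=lambda u,v:(110+(u+.5)/5-.5,180+(v+.5)/5-.5)
s=lambda u,v:(150+(u+.5)/5-.5,175+(v+.5)/5-.5)
C=[plane("top",*t(*c),150) for c in((60,93),(657,45),(697,475),(76,525))]
D=[plane("scene",*s(*c),150) for c in((207,25),(650,135),(495,392),(22,258))]
print(np.round(C,1).tolist());print(np.round(D,1).tolist())
for P in(C,D):
    print("y axis deg",[np.degrees(np.arctan2(-(a-b)[0],(a-b)[1])) for a,b in((P[0],P[1]),(P[3],P[2]))],
     "x axis",[np.degrees(np.arctan2((a-b)[1],(a-b)[0])) for a,b in((P[0],P[3]),(P[1],P[2]))], "centre",np.mean(P,0))
k=meet(ray("top",*t(353,370)),ray("scene",*s(289,190)));print(k, plane("top",*t(353,370),186),plane("scene",*s(289,190),186))
p,M=tool();print(p,M)
E
```

```text
[[570.3, 361.1, 150.0], [600.5, 70.0, 150.0], [387.7, 43.0, 150.0], [359.4, 339.2, 150.0]]
[[567.9, 363.1, 150.0], [599.1, 69.0, 150.0], [387.0, 43.3, 150.0], [357.4, 333.9, 150.0]]
y axis deg [np.float64(5.916035398916891), np.float64(5.448717156069758)] x axis [np.float64(5.914070563853025), np.float64(7.214155712694734)] centre [479.47193487 203.33200996 150.        ]
y axis deg [np.float64(6.052760388077614), np.float64(5.8193317621860725)] x axis [np.float64(7.911179232565802), np.float64(6.9132463306927425)] centre [477.84348908 202.30343844 150.        ]
(array([433.13288779, 198.43051541, 193.52223189]), np.float64(0.5776967836777045)) [433.52838617 200.86244545 186.        ] [439.25501461 203.99850752 186.        ]
[208.20525596 641.54903362 230.34236817] [[-9.51180625e-01  3.08634405e-01 -4.71172777e-04]
 [ 3.08634754e-01  9.51179097e-01 -1.70705815e-03]
 [-7.86871778e-05 -1.76914093e-03 -9.99998432e-01]]
```

The chest sits at about (479, 203) with a yaw of about 6.2°, and the knob is near (434, 200, 186). I'll move to a hover above the knob.

>>> carry_out([
  [[-0.12,-0.12,-0.01],0],
  [[-0.24,-0.24,-0.02],0],
  [[-0.37,-0.37,-0.03],0],
  [[-0.5,-0.5,-0.04],0],
  [[-0.62,-0.62,-0.05],0],
  [[-0.75,-0.75,-0.06],0],
  [[-0.88,-0.88,-0.07],0],
  [[-0.98,-0.98,-0.08],0],
], fingers=-1)

```text
time_s: 0.9
eef_pos: [284.9, 492.0, 240.9]
orientation: [0.0, 0.157, 0.988, -0.0]
ft_force: [-0.8, 0.2, 0.6]
opening: 85.2
gripper_force: 0.0
```

>>> carry_out([
  [[-0.12,-0.12,0],0],
  [[-0.24,-0.24,0],0],
  [[-0.37,-0.37,0],0],
  [[-0.5,-0.5,0],0],
  [[-0.62,-0.62,0],0],
  [[-0.75,-0.75,0],0],
  [[-0.88,-0.88,0],0],
  [[-0.98,-0.98,0],0],
])

```text
time_s: 1.7
eef_pos: [360.1, 344.1, 241.0]
orientation: [0.0, 0.157, 0.988, 0.0]
ft_force: [0.2, 0.2, -0.4]
opening: 85.3
gripper_force: 0.0
```

>>> carry_out([
  [[-0.12,-0.12,0],-0.04],
  [[-0.24,-0.24,0],-0.08],
  [[-0.37,-0.37,0],-0.12],
  [[-0.5,-0.5,0],-0.16],
  [[-0.62,-0.62,0],-0.2],
  [[-0.75,-0.75,0],-0.24],
  [[-0.88,-0.88,0],-0.269],
  [[-0.966,-0.957,0],-0.269],
])

```text
time_s: 2.5
eef_pos: [434.8, 198.7, 241.0]
orientation: [0.0, -0.054, 0.999, 0.0]
ft_force: [-0.0, -0.3, -0.5]
opening: 85.4
gripper_force: 0.0
```

Run:
```python
from h import *
import cv2
a=optics.get_image("top")[150:330,70:310,::-1]; b=optics.get_image("scene")[130:280,110:310,::-1]
cv2.imwrite("pics/h1.png",np.hstack([cv2.resize(a,(400,300),interpolation=2),cv2.resize(b,(400,300),interpolation=2)]))
p,M=tool();print(p,M.round(4),status.get_obs()["ft_force"])
```

```text
[435.0900709  198.53638982 241.00313626] [[-9.945e-01 -1.045e-01  5.000e-04]
 [-1.045e-01  9.945e-01 -2.000e-04]
 [-4.000e-04 -3.000e-04 -1.000e+00]] [0.01635234 0.13429234 0.62586019]
```

View pics/h1.png

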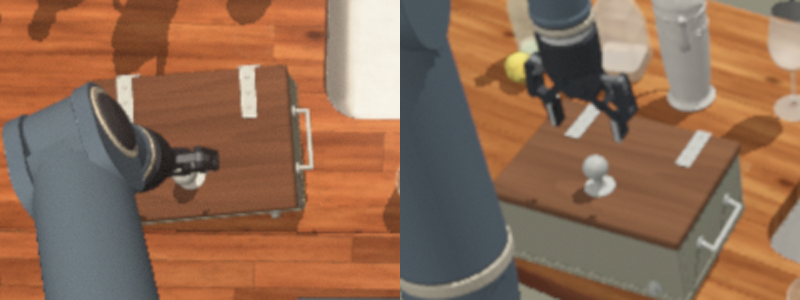

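Left half: the gripper stands over the knob, with the knob's base plate at (190,182). Right half: the fingers straddle the line above the knob, which is at (597,165). I'll descend and close.

>>> carry_out([
  [[0,0.01,0.1],0],
  [[0,0.01,0.2],0],
  [[0,0.01,0.3],0],
  [[0,0.01,0.4],0],
  [[0,0.01,0.5],0],
  [[0,0.01,0.58],0],
  [[0,0.01,0.61],0],
  [[0,0.01,0.61],0],
])

```text
time_s: 3.4
eef_pos: [433.9, 201.8, 167.1]
orientation: [-0.001, -0.054, 0.999, -0.0]
ft_force: [0.1, 0.1, 1.3]
opening: 85.3
gripper_force: 0.0
```

>>> carry_out([
  [[0,0,0],0],
  [[0,0,0],0],
  [[0,0,0],0],
  [[0,0,0],0],
  [[0,0,0],0],
  [[0,0,0],0],
  [[0,0,0],0],
  [[0,0,0],0],
], fingers=1)

```text
time_s: 4.2
eef_pos: [434.4, 201.9, 168.4]
orientation: [0.0, -0.054, 0.999, 0.0]
ft_force: [-2.1, -1.1, 6.5]
opening: 31.5
gripper_force: 58.9
```

>>> carry_out([
  [[0,0,-0.004],0],
  [[0,0,-0.008],0],
  [[0,0,-0.012],0],
  [[0,0,-0.016],0],
  [[0,0,-0.02],0],
  [[0,0,-0.02],0],
  [[0,0,-0.02],0],
  [[0,0,-0.02],0],
])

```text
time_s: 5.0
eef_pos: [434.7, 201.9, 169.9]
orientation: [0.001, -0.054, 0.999, 0.0]
ft_force: [5.1, 0.9, -8.8]
opening: 30.8
gripper_force: 59.9
```

>>> carry_out([
  [[0,0,-0.004],0],
  [[0,0,-0.008],0],
  [[0,0,-0.012],0],
  [[0,0,-0.016],0],
  [[0,0,-0.016],0],
  [[0,0,-0.016],0],
  [[0,0,-0.016],0],
  [[0,0,-0.016],0],
])

```text
time_s: 5.8
eef_pos: [434.9, 201.9, 170.8]
orientation: [0.001, -0.054, 0.999, -0.0]
ft_force: [8.8, 2.6, -16.3]
opening: 30.9
gripper_force: 60.9
```

>>> carry_out([
  [[0,0,-0.003],0],
  [[0,0,-0.006],0],
  [[0,0,-0.009],0],
  [[0,0,-0.009],0],
  [[0,0,-0.009],0],
  [[0,0,-0.009],0],
  [[0,0,-0.009],0],
  [[0,0,-0.009],0],
])

```text
time_s: 6.6
eef_pos: [434.8, 201.9, 171.0]
orientation: [0.001, -0.054, 0.999, -0.0]
ft_force: [11.2, 2.1, -23.7]
opening: 31.0
gripper_force: 61.4
```

The lid moved about 2 mm and then stiffened, with 24 N and no further lift, so it's caught. I'll ease down, open, and regrip along the chest's x. That way the quarter turn ends with the pinch along y.

>>> carry_out([
  [[0,0,0.01],0],
  [[0,0,0.02],0],
  [[0,0,0.03],0],
  [[0,0,0.038],0],
  [[0,0,0.038],0],
  [[0,0,0.038],0],
  [[0,0,0.038],0],
  [[0,0,0.038],0],
])

```text
time_s: 7.4
eef_pos: [434.2, 201.9, 168.6]
orientation: [0.0, -0.054, 0.999, 0.0]
ft_force: [4.7, 0.6, -5.4]
opening: 31.2
gripper_force: 62.9
```

>>> carry_out([
  [[0,0,0],0],
  [[0,0,0],0],
  [[0,0,0],0],
  [[0,0,0],0],
  [[0,0,0],0],
  [[0,0,0],0],
  [[0,0,0],0],
  [[0,0,0],0],
], fingers=-1)

```text
time_s: 8.2
eef_pos: [434.1, 201.9, 168.5]
orientation: [-0.0, -0.054, 0.999, 0.0]
ft_force: [1.2, -0.7, 0.1]
opening: 85.5
gripper_force: 0.0
```

Run:
```python
from h import *
import cv2
s=status.get_obs();print(np.round(s["joints"],3),np.round(s["eef_pos"],1),np.round(s["ft_force"],1),s["opening"])
b=optics.get_image("scene")[160:280,140:300,::-1]
cv2.imwrite("pics/h2.png",cv2.resize(b,(800,600),interpolation=2))
```

```text
[-0.642  0.221  0.138  2.063 -0.04   0.861  1.197] [434.1 201.9 168.5] [ 1.2 -0.7  0.1] 85.51019640045602
```

View pics/h2.png

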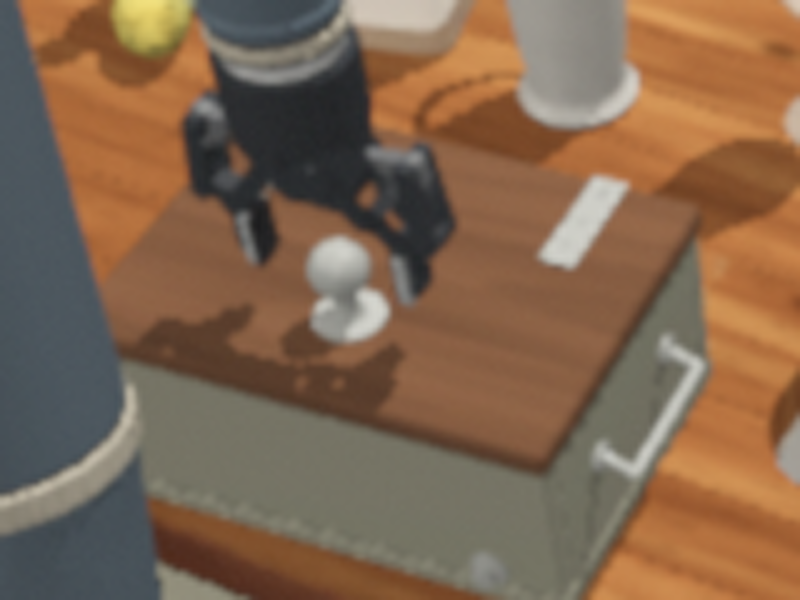

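The ball, at (338,267), lies midway between the open fingertips at (262,255) and (410,292). I'll turn the open gripper a quarter turn and pinch along x.

>>> carry_out([
  [[0,0,0],0.08],
  [[0,0,0],0.16],
  [[0,0,0],0.24],
  [[0,0,0],0.32],
  [[0,0,0],0.4],
  [[0,0,0],0.48],
  [[0,0,0],0.55],
  [[0,0,0],0.6],
])

```text
time_s: 9.05
eef_pos: [434.1, 201.9, 168.5]
orientation: [-0.0, 0.407, 0.914, 0.0]
ft_force: [0.2, 0.1, -0.4]
opening: 85.4
gripper_force: 0.0
```

>>> carry_out([
  [[0,0,0],0.08],
  [[0,0,0],0.16],
  [[0,0,0],0.24],
  [[0,0,0],0.32],
  [[0,0,0],0.4],
  [[0,0,0],0.4],
  [[0,0,0],0.4],
  [[0,0,0],0.4],
])

```text
time_s: 9.85
eef_pos: [434.1, 202.0, 168.5]
orientation: [-0.0, 0.667, 0.745, 0.0]
ft_force: [-0.3, 0.5, 0.6]
opening: 85.4
gripper_force: 0.0
```

>>> carry_out([
  [[0,0,0],0],
  [[0,0,0],0],
  [[0,0,0],0],
  [[0,0,0],0],
  [[0,0,0],0],
  [[0,0,0],0],
  [[0,0,0],0],
  [[0,0,0],0],
], fingers=1)

```text
time_s: 10.65
eef_pos: [434.6, 202.0, 168.9]
orientation: [0.0, 0.668, 0.744, 0.001]
ft_force: [-0.2, -1.3, 5.3]
opening: 31.3
gripper_force: 59.1
```

It's well centred, with a shift of only 0.5 mm. Now the quarter turn back while gripping.

>>> carry_out([
  [[0,0,0],-0.08],
  [[0,0,0],-0.16],
  [[0,0,0],-0.24],
  [[0,0,0],-0.32],
  [[0,0,0],-0.4],
  [[0,0,0],-0.48],
  [[0,0,0],-0.55],
  [[0,0,0],-0.6],
])

```text
time_s: 11.45
eef_pos: [434.5, 202.0, 168.9]
orientation: [0.0, 0.255, 0.967, 0.0]
ft_force: [0.4, -1.0, 4.6]
opening: 31.2
gripper_force: 59.3
```

>>> carry_out([
  [[0,0,0],-0.08],
  [[0,0,0],-0.16],
  [[0,0,0],-0.24],
  [[0,0,0],-0.32],
  [[0,0,0],-0.4],
  [[0,0,0],-0.4],
  [[0,0,0],-0.4],
  [[0,0,0],-0.4],
])

```text
time_s: 12.25
eef_pos: [434.5, 201.9, 168.9]
orientation: [0.0, -0.053, 0.999, 0.0]
ft_force: [0.4, -0.7, 5.6]
opening: 31.5
gripper_force: 59.3
```

>>> carry_out([
  [[0,0,-0.005],0],
  [[0,0,-0.01],0],
  [[0,0,-0.015],0],
  [[0,0,-0.02],0],
  [[0,0,-0.025],0],
  [[0,0,-0.03],0],
  [[0,0,-0.03],0],
  [[0,0,-0.03],0],
])

```text
time_s: 13.05
eef_pos: [435.2, 202.0, 171.3]
orientation: [0.001, -0.054, 0.999, 0.0]
ft_force: [7.7, 0.5, -8.3]
opening: 30.8
gripper_force: 60.0
```

It reaches the same height at only 8 N, so it's probably free. I'll follow the arc to 0.1 rad.

>>> carry_out([
  [[-0.012,0,-0.012],0],
  [[-0.018,0,-0.024],0],
  [[-0.024,0,-0.036],0],
  [[-0.03,0,-0.048],0],
  [[-0.036,0,-0.06],0],
  [[-0.042,0,-0.072],0],
  [[-0.048,0,-0.084],0],
  [[-0.054,0,-0.095],0],
])

```text
time_s: 13.85
eef_pos: [440.2, 202.5, 183.1]
orientation: [-0.001, -0.054, 0.999, -0.0]
ft_force: [3.5, 0.9, -9.9]
opening: 31.0
gripper_force: 60.1
```

>>> carry_out([
  [[-0.028,0,-0.053],0],
  [[-0.057,0,-0.104],0],
  [[-0.088,0,-0.154],0],
  [[-0.122,0,-0.203],0],
  [[-0.158,0,-0.252],0],
  [[-0.196,0,-0.297],0],
  [[-0.235,0,-0.341],0],
  [[-0.277,0,-0.383],0],
])

```text
time_s: 14.65
eef_pos: [473.2, 206.0, 229.8]
orientation: [-0.001, -0.054, 0.999, -0.0]
ft_force: [-3.2, 0.1, -5.8]
opening: 31.2
gripper_force: 59.8
```

>>> carry_out([
  [[-0.044,0,-0.041],0],
  [[-0.088,0,-0.078],0],
  [[-0.136,0,-0.115],0],
  [[-0.184,0,-0.149],0],
  [[-0.234,0,-0.182],0],
  [[-0.285,0,-0.212],0],
  [[-0.338,0,-0.239],0],
  [[-0.392,0,-0.265],0],
])

```text
time_s: 15.45
eef_pos: [521.0, 211.1, 261.7]
orientation: [0.0, -0.054, 0.999, -0.0]
ft_force: [-3.3, -4.2, -5.2]
opening: 31.0
gripper_force: 59.8
```

>>> carry_out([
  [[0,0,0],0],
  [[0,0,0],0],
  [[0,0,0],0],
  [[0,0,0],0],
  [[0,0,0],0],
  [[0,0,0],0],
  [[0,0,0],0],
  [[0,0,0],0],
])

```text
time_s: 16.25
eef_pos: [520.3, 211.0, 261.2]
orientation: [-0.0, -0.054, 0.999, -0.0]
ft_force: [-2.3, -4.5, -3.9]
opening: 30.7
gripper_force: 59.8
```

Run:
```python
from h import *
import cv2
b=optics.get_image("scene")[110:290,110:350,::-1]
cv2.imwrite("pics/h3.png",cv2.resize(b,(800,600),interpolation=2))
```

```text
(no output)
```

View pics/h3.png

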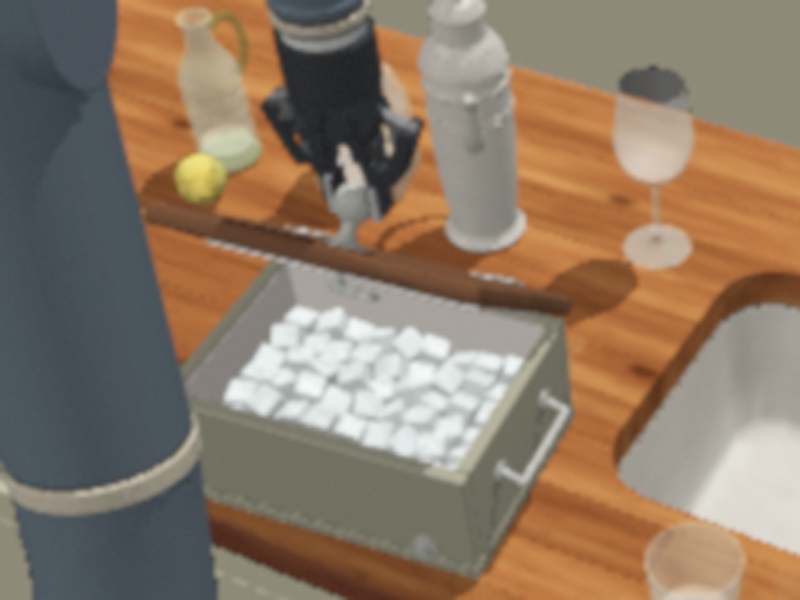

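The lid stands open at about 45°, seen edge-on from (150,215) to (570,305). The knob is pinched at (350,205), and the chest is flat and in place. Handing in.

```bash
python3 -c "
from plant import ticket
print(ticket.finish_job())"
```

```text
the job is handed in; nothing more can be done
None
```

The catch was on: the lid held fast at the first tug, a quarter turn of the knob freed it, and the job was handed in with the gripper still holding the lid at about 45° and the chest, glasses, jigger and notebook not disturbed as far as I could see (no verdict was returned).

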